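# Pack the boiler fittings into the caddy

## Robot

A 6-joint arm with a two-finger parallel gripper is mounted at the origin on the work surface. World frame = base frame: x ahead of the robot, y to its left, z up, the work surface at z = 0. Lengths are in m, angles in rad, forces in N, time in s.
With the tool pointing down it reaches from about 0.25 to 0.775 m from the base axis. Payload 4 kg.
Tool frame: the origin (TCP) lies midway between the tips of the shut fingers; the grasp point (between the pads) lies 19 mm behind it (robot.tcp_to_grasp is the z of the grasp point in the tool frame, in m); z points along the fingers, y is the line along which they close (so a half turn about z gives the same grasp; the last joint's range is limited). The gripper opens to 94 mm and grips with 3 to 60 N. Pads are 16 mm wide; open, the fingers measure 119 mm over their backs; the gripper's body (75 mm by 177 mm) begins 78 mm behind the grasp point.
Start: joints at [-1.277, 0.087, 1.371, -0, 1.684, -0.103], TCP at [0.213, -0.507, 0.206] pointing down, gripper open.
Joint ranges: [-3.1, 3.1], [-0.76, 2.03], [0.27, 2.55], [-1.08, 4.22], [0.17, 2.65], [-2.57, 2.57]. Speed limits (rad/s): [2.79, 2.79, 3.14, 3.14, 3.14, 3.14].

## Interface

Orientations are given as [roll, pitch, yaw] about the fixed x, y, z axes, in that order (R = Rz(yaw) Ry(pitch) Rx(roll)).
In Python, from bench import robot gives the robot as it stands. The module is installed in compiled form; this text tells all that it offers.
- The arm moves only by the tool move_arm, never from a script. Its argument "motion" is one flat list of numbers, 7 for each row, row after row: the turn, a rotation vector about the tool's x, y, z in units of 45 degrees (1.0 is 45 degrees), then the shift along the tool's x, y, z in units of 100 mm (1.0 is 100 mm), then the opening, from 0 (shut) to 1 (fully open). A call has 1 to 12 rows; each row shifts and turns the commanded pose from where the row before left it, along the tool's axes as they then stand; what a row does not reach is not made up. A row lasts 1/12 s, in which the tool goes at most 41.7 mm and 7.16 degrees, less where a joint would pass 70% of its speed; a pose out of reach is approached as far as the arm can. A call with a number of a shift or a turn outside -1 to 1 is refused whole. A call with a gripper value outside its range is refused whole. The fingers move at their own pace and stop on an object; the grip force is fixed at half the most. Time passes only in rows, so rows that do not move let the fingers close. It gives the time, the measured TCP pose, the force, the opening and the grip force at its end, in the units of the state.
- robot.get_obs(): the state, without advancing time (a new reading comes with each control period).
- robot.snapshot(name): name is "side" or "top" or "wrist"; returns the picture (480x640x3 uint8, red, green, blue); there is no depth.
- robot.get_calibration(name): a dict with "fx", "fy", "cx", "cy" (pixels), "R" (3x3) and "t" (3): a world point X has camera coordinates R X + t. Camera axes: x right, y down, z forward; pixel columns grow to the right and rows downward; lengths in m; the calibration is good to about 2 mm. A picture is of the moment at which its call begins: read the wrist's pose just before it. get_calibration takes no time and is no camera call; for the wrist camera it gives the pose at the moment of the call.
- robot.close_job(): hands the job in; it is judged then, once.
The state is a dict: "time": time; "joint_positions": joint angles; "qvel": joint speeds; "joint_torque": joint torques, N m; "tool_pos": TCP position; "ee_rot": TCP orientation; "wrist_force": force on the tool from outside, world axes, zero at the start; "wrist_torque": the same for the moment, N m; "width": finger opening in m; "finger_force": force on a finger pad.
Only numpy, scipy, OpenCV 4.12 (cv2) and the standard library are available. Lean on these libraries where they do the work, as an engineer would, in place of code of your own. Each camera call takes 0.05 s, during which the arm holds its last target. There are 200 camera calls.

## Task

Pack the fittings for the new boiler into the fitter's wooden caddy, each lying flat in its own place: the large copper tee in the square tub, the large copper elbow in the round tub, the long brass connector in the long tub, and the brass hexagon nut over the peg, down on its base. Leave the smaller tee and the smaller elbow, which belong to another job, where they lie.

Things in the scene. Friction and masses are not known exactly. Their poses are not given: they have to be found in the camera images.
- tee_large: Large copper tee fitting lying flat, 26 mm high. Straight run along its x axis, 64 mm long, 26 mm diameter, axis at y = -10.5 mm; one branch of 26 mm diameter to +y, ending at y = +23.5 mm. Origin: underside, middle of its 64 x 47 mm outline; z up. At x = 0 it is 47 mm across in y. About 110 g.
- elbow_large: Large copper 90-degree elbow lying flat, 26 mm high and thick. Leg axes: y = -14 mm (to x = 27) and x = -14 mm (to y = 27), round bend between. Origin: underside level, middle of the 54 x 54 mm outline, in the crook; z up. Balances near (-5, -5) mm: pinch it across the bend on the diagonal, one finger in the crook (36 mm for 22 mm wide fingers); held by a leg's end it swings down. 90 g.
- connector: Long straight brass connector lying on its side, along its x axis, 84 mm long: a round tube of 24 mm diameter with a hexagon nut (32 mm across flats, 18 mm long) at either end, 48 mm of bare tube between them. Origin: its middle, on the tube's axis, 16 mm above what it lies on. About 170 g.
- nut: Large flat brass hexagon nut lying flat: 54 mm across flats, 14 mm high, with a hexagonal hole 34 mm across flats. Flats face its x axis and every 60 degrees from it. Origin: middle of its underside; z up. About 100 g.
- tee_small: Smaller copper tee, a look-alike to leave alone: same shape as the large one at two thirds the size (42 x 31 mm outline, 17 mm high). Origin as on the large tee.
- elbow_small: Smaller copper elbow, a look-alike to leave alone: same shape as the large one at two thirds the size (36 x 36 mm outline, 17 mm high). Origin as on the large elbow.
- tub_square: Shallow square grey tub, 110 x 110 mm outside, 15 mm high, walls and floor 3 mm (inside 104 x 104 mm). Origin: middle of its underside; its inner floor is 3 mm above. It is fixed in a plywood caddy (270 x 290 mm, rim 26 mm high) whose floor is 6 mm above the worktop; four inserts fill its 2 x 2 cells in any arrangement, 130 mm (along x) and 139 mm (along y) apart, all turned alike with the caddy.
- tub_round: Shallow round grey tub, 120 mm outside diameter, 15 mm high, walls and floor 3 mm (inside 114 mm). Origin: middle of its underside; its inner floor is 3 mm above. In the same caddy.
- tub_long: Shallow oblong grey tub, 84 mm along its x, 128 mm along its y, 15 mm high, walls and floor 3 mm (inside 78 x 122 mm). Origin: middle of its underside; its inner floor is 3 mm above. In the same caddy.
- peg_stand: Grey square base plate, 90 x 90 mm and 3 mm thick, with an upright steel peg of 12 mm diameter in its middle whose top is 33 mm above the plate's underside. Origin: middle of the plate's underside. In the same caddy.
Mind the look-alikes: they are no part of the job. What is shaped like the tee_large but purple is not meant.

How it is judged:
By the outcome, as a careful person would: the job done as asked, in the order asked, and still so for the second after the job is handed in, with the robot touching nothing.
It also fails if it takes over 104 s, if anything falls off the work surface, if the arm or the gripper's body presses on something with over 40 N, if the wrist force passes 120 N, or if a joint passes its speed limit or range.

## Working session

There is one attempt and no reset: what is moved stays moved. The work goes in short steps, Python scripts to look and compute and a tool call to move; the robot and the scene stay as the last step left them, time stands still between calls to the robot, and variables do not carry over. Pictures are saved under pics/ and viewed, at most 14 in all, crops included, and the job is handed in when it is done.

Besides the shell and the picture viewer there is one more tool, called after "Call:" by a JSON object that holds its "method" and its "body". move_arm: Moves the arm, as the interface text tells. Shifts and turns lie within -1 to 1; 1 stands for 100 mm of shift or 45 degrees of turn. Its arguments: {"type":"object","properties":{"motion":{"type":"array","items":{"type":"number"}}},"required":["motion"]}

```bash
mkdir -p pics
python3 - <<'E'
from bench import robot
import cv2,numpy as np
for n in("top","side"):
    im=robot.snapshot(n); cv2.imwrite(f"pics/{n}0.png",im[:,:,::-1])
    c=robot.get_calibration(n); R=np.array(c["R"]);print(n,c["fx"],c["cx"],c["cy"],np.round(R,3).tolist(),np.round(-R.T@c["t"],3))
o=robot.get_obs();print({k:np.round(v,3) for k,v in o.items()},robot.tcp_to_grasp)
c=robot.get_calibration("wrist");R=np.array(c["R"]);print(np.round(R,3).tolist(),np.round(-R.T@c["t"],3),c["fx"])
E
```

```text
top 452.7577222123233 319.48562371207083 238.49310987280842 [[0.003, -1.0, 0.018], [-0.984, -0.006, -0.179], [0.18, -0.017, -0.984]] [ 0.362 -0.059  1.111]
side 518.2203707167463 321.60738955292743 245.65394873911674 [[0.944, -0.33, 0.001], [-0.252, -0.723, -0.643], [0.213, 0.607, -0.766]] [ 0.373 -0.68   0.795]
{'time': np.float64(0.1), 'joint_positions': array([-1.277,  0.088,  1.372, -0.   ,  1.684, -0.103]), 'qvel': array([-0.001, -0.   , -0.004,  0.   , -0.   ,  0.001]), 'joint_torque': array([ 2.0000e-03, -3.4125e+01, -3.0330e+01,  7.2000e-02,  3.0000e-02,
       -0.0000e+00]), 'tool_pos': array([ 0.212, -0.507,  0.204]), 'ee_rot': array([-3.14 , -0.   ,  0.397]), 'wrist_force': array([ 0.508, -0.047,  0.769]), 'wrist_torque': array([ 0.041, -0.02 ,  0.037]), 'finger_force': np.float64(0.0), 'width': np.float64(0.094)} -0.0188
[[0.387, -0.922, -0.003], [-0.893, -0.375, 0.249], [-0.23, -0.094, -0.969]] [ 0.279 -0.48   0.384] 346.25029733549314
```

View pics/top0.png

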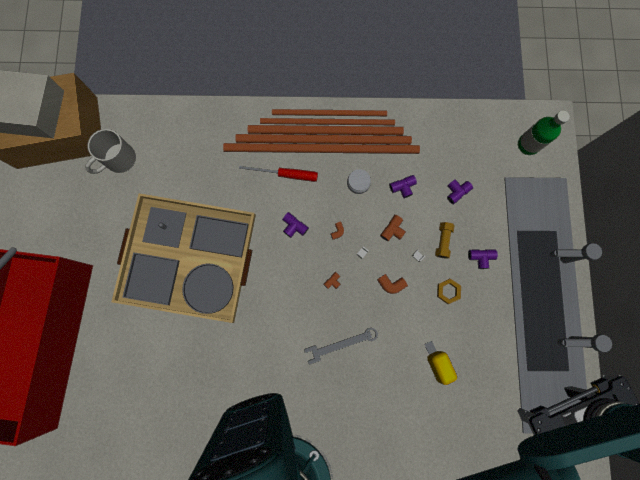

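View pics/side0.png

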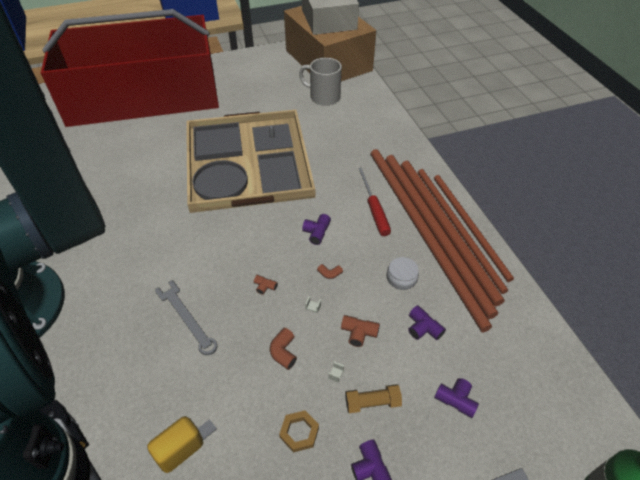

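The top view shows the caddy at about (185,258), with the peg base at (163,228), long tub (220,236), square tub (152,280) and round tub (208,288).

Copper candidates:
- **Tees:** (394,228) large and (333,280) small. The purple ones at (294,224), (403,187), (460,191) and (483,258) are not meant.
- **Elbows:** (393,285) large and (337,231) small.

The connector is at (446,240) and the nut at (449,291). I'll measure these next and confirm with a crop.

```bash
cat > h.py <<'E'
from bench import robot
import cv2,numpy as np
def cam(n):
    c=robot.get_calibration(n);R=np.array(c["R"]);t=np.array(c["t"]);return c,R,-R.T@t
def rays(C,px):
    c,R,o=C;px=np.atleast_2d(np.asarray(px,float))
    d=np.c_[(px[:,0]-c["cx"])/c["fx"],(px[:,1]-c["cy"])/c["fy"],np.ones(len(px))]@R
    return o,d/np.linalg.norm(d,axis=1)[:,None]
def plane(C,px,z):
    o,d=rays(C,px);return o+d*((z-o[2])/d[:,2])[:,None]
def proj(C,X):
    c,R,o=C;p=R@(np.asarray(X)-o);return np.array([c["fx"]*p[0]/p[2]+c["cx"],c["fy"]*p[1]/p[2]+c["cy"]])
def tri(obs):
    A=0;b=0
    for C,px in obs:
        o,d=rays(C,px);M=np.eye(3)-np.outer(d[0],d[0]);A=A+M;b=b+M@o
    return np.linalg.solve(A,b)
def mask(im,lo,hi):
    return cv2.morphologyEx(cv2.inRange(cv2.cvtColor(im,cv2.COLOR_RGB2HSV),lo,hi),cv2.MORPH_OPEN,np.ones((2,2)))
COP=((2,120,50),(12,255,255));BRASS=((14,130,60),(24,255,255));GREY=((90,0,20),(140,90,110))
def blobs(m,amin=60):
    cs,_=cv2.findContours(m,cv2.RETR_EXTERNAL,cv2.CHAIN_APPROX_NONE)
    out=[]
    for c in cs:
        M=cv2.moments(c)
        if M["m00"]>amin: out.append((np.array([M["m10"],M["m01"]])/M["m00"],M["m00"],c[:,0,:]))
    return out
def rect(P):
    (c,s,a)=cv2.minAreaRect((P[:,:2]*1000).astype(np.float32));return np.round(c,1),np.round(s,1),round(a,1)
E
python3 - <<'E'
from h import *
ims={n:cv2.imread(f"pics/{n}0.png")[:,:,::-1].copy() for n in("top","side")}
T=cam("top");S=cam("side")
near=lambda L,p:min(L,key=lambda b:np.hypot(*(b[0]-p)))
exp={"tee":(COP,(394,228),(360,330),.013),"elb":(COP,(393,285),(284,348),.013),"conn":(BRASS,(446,240),(373,398),.016),"nut":(BRASS,(449,291),(299,431),.012),"tees":(COP,(333,280),(265,284),.008),"elbs":(COP,(337,231),(330,271),.008)}
for k,(col,pt,ps,z) in exp.items():
    a=near(blobs(mask(ims["top"],*col)),pt);b=near(blobs(mask(ims["side"],*col)),ps)
    X=tri([(T,a[0]),(S,b[0])])
    print(k,a[0].round(1),a[1],b[0].round(1),b[1],"tri",(X*1000).round(1),"top",*rect(plane(T,a[2],z)),"side",*rect(plane(S,b[2],z)))
t=ims["top"];hsv=cv2.cvtColor(t,cv2.COLOR_RGB2HSV)
for p in[(163,240),(220,236),(152,280),(208,288),(300,330)]:print(p,hsv[p[1],p[0]])
hs=cv2.cvtColor(ims["side"],cv2.COLOR_RGB2HSV)
for p in[(220,140),(220,180),(270,145),(280,172),(240,260)]:print(p,hs[p[1],p[0]])
cv2.imwrite("pics/crop0.png",cv2.resize(t[190:310,110:500,::-1],None,fx=2,fy=2,interpolation=3))
E
```

```text
tee [394.7 229.4] 275.5 [360.3 328.7] 469.5 tri [ 587.6 -263.5   18.6] top [ 584.6 -268.3] [44.8 65.3] 55.2 side [ 588.7 -263.7] [40.9 62.1] 55.3
elb [392.7 285.4] 268.0 [282.7 348.5] 462.0 tri [ 450.1 -255.2   17.1] top [ 447.3 -255.3] [69.8 37.8] 76.2 side [ 453.1 -252.2] [70.2 35.5] 72.8
conn [446.8 240.3] 267.5 [374.7 399.3] 722.5 tri [ 560.4 -390.5   22.2] top [ 560.  -392.9] [26.8 85. ] 78.6 side [ 564.2 -388. ] [31.9 83.6] 78.7
nut [450.1 291.9] 392.0 [299.9 431.4] 962.5 tri [ 435.4 -395.9   10.9] top [ 433.3 -395.3] [52. 59.] 25.9 side [ 438.1 -395.6] [58.8 51.1] 54.9
tees [333.6 281.9] 114.0 [264.9 284. ] 139.0 tri [ 458.1 -112.4   11.4] top [ 454.  -114.2] [27.5 39.8] 45.1 side [ 459.  -112.1] [25.4 41. ] 46.0
elbs [339.1 231.7] 97.5 [330.5 272.3] 132.5 tri [ 582.5 -126.6   10.7] top [ 580.9 -126.7] [24.  44.3] 68.5 side [ 585.4 -124.4] [23.3 44.2] 66.3
(163, 240) [109  23  87]
(220, 236) [120  15  84]
(152, 280) [98 24 85]
(208, 288) [150   3  86]
(300, 330) [ 30  20 128]
(220, 140) [120  11  91]
(220, 180) [113  12  87]
(270, 145) [126  15  86]
(280, 172) [120  11  89]
(240, 260) [ 26  14 148]
```

View pics/crop0.png

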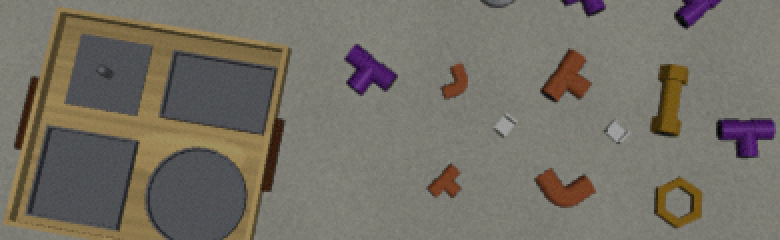

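The crop confirms the large copper tee at (394,228) and the large elbow at (393,285). They measure 65 x 45 mm and 70 mm across the diagonal. The look-alikes are about 40 and 44 mm, and the rest are purple. Next are the tubs.

Run:
```python
from h import *
ims={n:cv2.imread(f"pics/{n}0.png")[:,:,::-1].copy() for n in("top","side")}
T=cam("top");S=cam("side")
near=lambda L,p:min(L,key=lambda b:np.hypot(*(b[0]-p)))
def gm(im): 
    h=cv2.cvtColor(im,cv2.COLOR_RGB2HSV); return cv2.morphologyEx(((h[:,:,1]<60)&(h[:,:,2]<110)&(h[:,:,2]>30)).astype(np.uint8)*255,cv2.MORPH_OPEN,np.ones((3,3)))
mt,ms=gm(ims["top"]),gm(ims["side"])
exp={"peg":((163,228),(272,138),.009),"long":((220,236),(279,172),.021),"sq":((152,280),(217,141),.021),"round":((208,288),(220,180),.021)}
for k,(pt,ps,z) in exp.items():
    a=near(blobs(mt,300),pt);b=near(blobs(ms,300),ps)
    X=tri([(T,a[0]),(S,b[0])])
    print(k,a[0].round(1),b[0].round(1),"tri",(X*1000).round(1),"top",*rect(plane(T,a[2],z)),"side",*rect(plane(S,b[2],z)))
```

```text
peg [164.  226.9] [272.1 137.2] tri [591.4 307.6   5.3] top [590.3 306.3] [90.5 90. ] 80.4 side [591.4 304.4] [90.8 87.7] 80.6
long [218.5 235.5] [278.5 171.6] tri [568.  169.2  18.9] top [567.1 168.8] [129.6  84.5] 80.5 side [569.1 170. ] [125.9  82.9] 80.4
sq [150.5 278.5] [216.8 141. ] tri [462.3 330.   11. ] top [461.9 326.1] [113.6 109.6] 80.6 side [462.2 319.5] [126.8 108. ] 80.6
round [207.3 288.2] [219.4 179.7] tri [439.4 191.4  14.5] top [438.6 189.6] [117.1 116.8] 2.1 side [439.8 188.6] [120.6 117.6] 79.9
```

Call:
{"method": "move_arm", "body": {"motion": [0, 0, 0, 0.366, -0.064, 0, 0.75, 0, 0, 0, 0.366, -0.064, 0, 0.75, 0, 0, 0, 0.366, -0.064, 0, 0.75, 0, 0, 0, 0.366, -0.064, 0, 0.75, 0, 0, 0, 0.366, -0.064, 0, 0.75, 0, 0, 0, 0.366, -0.064, 0, 0.75, 0, 0, 0, 0.366, -0.064, 0, 0.75, 0, 0, 0, 0.366, -0.064, 0, 0.75, 0, 0, 0, 0.366, -0.064, 0, 0.75, 0, 0, 0, 0.366, -0.064, 0, 0.75, 0, 0, 0, 0.366, -0.064, 0, 0.75, 0, 0, 0, 0.366, -0.064, 0, 0.75]}}

```text
time: 1.1
tool_pos: [0.5891, -0.2653, 0.2047]
ee_rot: [-3.141, 0.001, 0.397]
wrist_force: [0.9, -1.6, -0.2]
width: 0.0705
finger_force: 0.0
```

Call:
{"method": "move_arm", "body": {"motion": [0, 0, -0.15, 0, 0, 0, 0.75, 0, 0, -0.15, 0, 0, 0, 0.75, 0, 0, -0.15, 0, 0, 0, 0.75, 0, 0, -0.15, 0, 0, 0, 0.75, 0, 0, -0.15, 0, 0, 0, 0.75, 0, 0, -0.15, 0, 0, 0, 0.75, 0, 0, -0.15, 0, 0, 0, 0.75, 0, 0, -0.15, 0, 0, 0, 0.75, 0, 0, -0.15, 0, 0, 0, 0.75, 0, 0, -0.15, 0, 0, 0, 0.75, 0, 0, -0.15, 0, 0, 0, 0.75, 0, 0, -0.15, 0, 0, 0, 0.75]}}

```text
time: 2.1
tool_pos: [0.5877, -0.2666, 0.2046]
ee_rot: [-3.14, -0.001, 1.816]
wrist_force: [0.3, 0.4, 0.2]
width: 0.0704
finger_force: 0.0
```

Call:
{"method": "move_arm", "body": {"motion": [0, 0, -0.15, 0, 0, 0.1, 0.75, 0, 0, -0.15, 0, 0, 0.1, 0.75, 0, 0, -0.15, 0, 0, 0.1, 0.75, 0, 0, -0.15, 0, 0, 0.1, 0.75, 0, 0, -0.15, 0, 0, 0.1, 0.75, 0, 0, -0.15, 0, 0, 0.1, 0.75, 0, 0, 0, 0, 0, 0, 0.75, 0, 0, 0, 0, 0, 0, 0.75]}}

```text
time: 2.77
tool_pos: [0.5873, -0.2664, 0.1441]
ee_rot: [-3.141, -0.003, 2.514]
wrist_force: [-0.6, 0.2, 0.1]
width: 0.0705
finger_force: 0.0
```

```bash
cat >> h.py <<'E'
def go(x,y,z,psi):
    o=robot.get_obs();p=o["tool_pos"]*1000;a=o["ee_rot"][2]
    d=np.array([x,y,z])-p;w=(psi-np.degrees(a)+180)%360-180
    print("t",o["time"].round(1),"pos",p.round(1),"rpy",np.degrees(o["ee_rot"]).round(1),"j6",o["joint_positions"][5].round(2),"w",o["width"].round(4),"ff",o["finger_force"].round(1))
    print("shift units",np.round([(np.cos(a)*d[0]+np.sin(a)*d[1])/100,(np.sin(a)*d[0]-np.cos(a)*d[1])/100,-d[2]/100],3),"turn",round(-w/45,3))
E
python3 - <<'E'
from h import *
go(587,-266,4,145)
C=cam("wrist");im=robot.snapshot("wrist");cv2.imwrite("pics/w1.png",im[:,:,::-1])
for b in blobs(mask(im,*COP),300):
    print(b[0].round(1),b[1],*rect(plane(C,b[2],.013)))
E
```

```text
Traceback (most recent call last):
  File "h.py", line 33, in go
    print("t",o["time"].round(1),"pos",p.round(1),"rpy",np.degrees(o["ee_rot"]).round(1),"j6",o["joint_positions"][5].round(2),"w",o["width"].round(4),"ff",o["finger_force"].round(1))
              ^^^^^^^^^^^^^^^
AttributeError: 'float' object has no attribute 'round'
```

```bash
sed -i 's/o\["time"\].round(1)/round(float(o["time"]),1)/; s/o\["width"\].round(4)/round(float(o["width"]),4)/; s/o\["finger_force"\].round(1)/round(float(o["finger_force"]),1)/' h.py
python3 - <<'E'
from h import *
go(587,-266,4,145)
C=cam("wrist");im=robot.snapshot("wrist");cv2.imwrite("pics/w1.png",im[:,:,::-1])
for b in blobs(mask(im,*COP),300):
    print(b[0].round(1),b[1],*rect(plane(C,b[2],.013)))
E
```

```text
t 2.8 pos [ 587.3 -266.4  144.1] rpy [-180.    -0.2  144.1] j6 -1.46 w 0.0705 ff 0.0
shift units [4.000e-03 1.000e-03 1.401e+00] turn -0.021
[410.1 417.6] 1348.5 [ 811.7 -309.4] [50.6 53.7] 78.3
[601.7 303.8] 2846.0 [816.  -84.6] [54.1 95.3] 0.4
[324.7 232.8] 2316.0 [ 589.5 -265.1] [46.9 66.3] 54.0
[450.3 135. ] 1141.5 [ 586.9 -119. ] [37.1 36.9] 21.4
[235.4  94.9] 2629.5 [ 456.9 -253.9] [53.3 53.6] 33.7
[385.1   9.2] 418.5 [ 469.9 -120.8] [28.6 15.4] 54.1
```

View pics/w1.png

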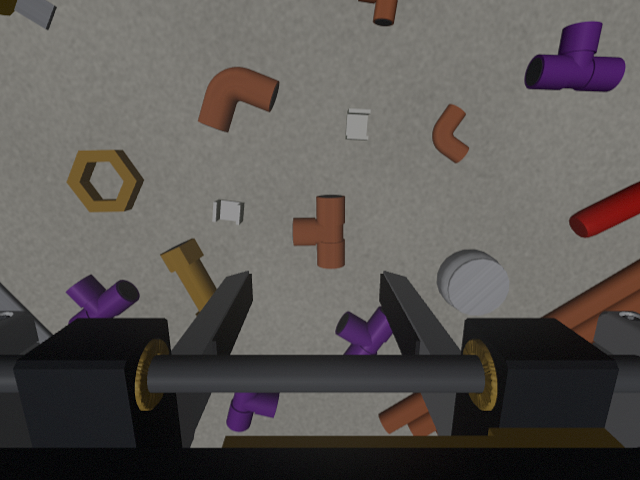

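The wrist view shows the large tee at (325,232), between the fingers and square to them. It measures 66 x 47 mm at (589,-265). Next I descend and grip it.

Call:
{"method": "move_arm", "body": {"motion": [0, 0, -0.02, -0.01, 0.01, 0.2, 0.75, 0, 0, 0, 0, 0, 0.2, 0.75, 0, 0, 0, 0, 0, 0.2, 0.75, 0, 0, 0, 0, 0, 0.2, 0.75, 0, 0, 0, 0, 0, 0.2, 0.75, 0, 0, 0, 0, 0, 0.15, 0.75, 0, 0, 0, 0, 0, 0.1, 0.75, 0, 0, 0, 0, 0, 0.08, 0.75, 0, 0, 0, 0, 0, 0.05, 0.75, 0, 0, 0, 0, 0, 0.02, 0.75, 0, 0, 0, 0, 0, 0, 0.75, 0, 0, 0, 0, 0, 0, 0.4]}}

```text
time: 3.82
tool_pos: [0.59, -0.2668, 0.0066]
ee_rot: [3.141, 0.002, 2.533]
wrist_force: [0.8, 1.2, -0.8]
width: 0.0669
finger_force: 0.0
```

Call:
{"method": "move_arm", "body": {"motion": [0, 0, 0, 0, 0, 0, 0, 0, 0, 0, 0, 0, 0, 0, 0, 0, 0, 0, 0, 0, 0, 0, 0, 0, 0, 0, 0, 0, 0, 0, 0, 0, 0, 0, 0, 0, 0, 0, 0, 0, 0, 0]}}

```text
time: 4.32
tool_pos: [0.5898, -0.2667, 0.0063]
ee_rot: [3.141, 0.001, 2.533]
wrist_force: [0.5, 0.7, 2.6]
width: 0.0461
finger_force: 30.0
```

Call:
{"method": "move_arm", "body": {"motion": [0, 0, 0, 0, 0, -0.1, 0, 0, 0, -0.14, 0, 0, -0.25, 0, 0, 0, -0.14, 0, 0, -0.25, 0, 0, 0, -0.14, 0, 0, -0.25, 0, 0, 0, -0.14, 0, 0, -0.2, 0, 0, 0, 0, 0.06, 0.16, 0, 0, 0, 0, 0, 0.125, 0.313, 0, 0, 0, 0, 0, 0.125, 0.313, 0, 0, 0, 0, 0, 0.125, 0.313, 0, 0, 0, 0, 0, 0.125, 0.313, 0, 0, 0, 0, 0, 0.125, 0.313, 0, 0, 0, 0, 0, 0.125, 0.313, 0, 0]}}

```text
time: 5.32
tool_pos: [0.5427, -0.0505, 0.1105]
ee_rot: [-3.142, -0.001, 2.973]
wrist_force: [0.5, -0.7, -1.2]
width: 0.0461
finger_force: 30.0
```

Call:
{"method": "move_arm", "body": {"motion": [0, 0, 0, 0.125, 0.313, 0, 0, 0, 0, 0, 0.125, 0.313, 0, 0, 0, 0, 0, 0.125, 0.313, 0, 0, 0, 0, 0, 0.125, 0.313, 0, 0, 0, 0, 0, 0.125, 0.313, 0, 0, 0, 0, 0, 0.125, 0.313, 0, 0, 0, 0, 0, 0.125, 0.313, 0, 0, 0, 0, 0, 0.125, 0.313, 0, 0, 0, 0, 0, 0.125, 0.313, 0, 0, 0, 0, 0, 0.125, 0.313, 0, 0, 0, 0, 0, 0.125, 0.313, 0, 0, 0, 0, 0, 0, 0, 0, 0]}}

```text
time: 6.32
tool_pos: [0.4637, 0.3156, 0.1104]
ee_rot: [3.139, -0.002, 2.979]
wrist_force: [0.1, 0.6, -1.1]
width: 0.0457
finger_force: 30.0
```

Run:
```python
from h import *
go(462,326,16,170.4)
im=robot.snapshot("wrist");cv2.imwrite("pics/w2.png",im[:,:,::-1])
C=cam("wrist")
for k,p in dict(sq=[.462,.326,.009],lng=[.568,.169,.009]).items():print(k,proj(C,p).round())
```

```text
t 6.3 pos [463.7 315.6 110.4] rpy [ 1.798e+02 -1.000e-01  1.707e+02] j6 -0.91 w 0.0457 ff 30.0
shift units [0.034 0.099 0.944] turn 0.006
sq [332. 236.]
lng [182. 372.]
```

View pics/w2.png

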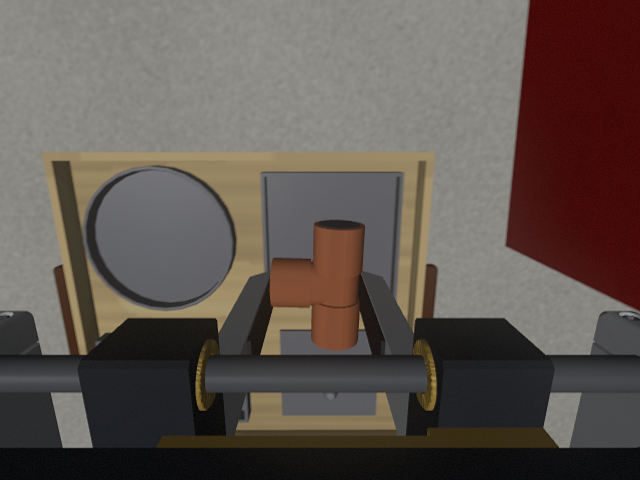

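The wrist view shows the tee level in the grip. The square tub spans columns 265-400, and its centre at about (332,236) agrees with my estimate. I lower it into the tub.

Call:
{"method": "move_arm", "body": {"motion": [0, 0, 0, 0.03, 0.1, 0, 0, 0, 0, 0, 0, 0, 0.15, 0, 0, 0, 0, 0, 0, 0.2, 0, 0, 0, 0, 0, 0, 0.2, 0, 0, 0, 0, 0, 0, 0.15, 0, 0, 0, 0, 0, 0, 0.12, 0, 0, 0, 0, 0, 0, 0.08, 0, 0, 0, 0, 0, 0, 0.035, 0, 0, 0, 0, 0, 0, 0, 0, 0, 0, 0, 0, 0, 0, 0, 0, 0, 0, 0, 0, 0, 0.62, 0, 0, 0, 0, 0, 0, 0.62]}}

```text
time: 7.37
tool_pos: [0.4657, 0.3214, 0.0184]
ee_rot: [3.14, 0.002, 2.973]
wrist_force: [-0.1, 0.0, 0.0]
width: 0.056
finger_force: 0.0
```

Call:
{"method": "move_arm", "body": {"motion": [0, 0, 0, 0, 0, 0, 0.62, 0, 0, 0, 0, 0, 0, 0.62, 0, 0, 0, 0, 0, -0.1, 0.62, 0, 0, 0, 0, 0, -0.3, 0.75, 0, 0, 0, 0, 0, -0.3, 0.75, 0, 0, 0, 0, 0, -0.3, 0.75, 0, 0, 0, 0, 0, -0.3, 0.75]}}

```text
time: 7.95
tool_pos: [0.4646, 0.3208, 0.1493]
ee_rot: [3.141, 0.001, 2.973]
wrist_force: [0.8, -0.2, 0.2]
width: 0.0707
finger_force: 0.0
```

Run:
```python
from h import *
go(452,-254,130,75)
T=cam("top")
for n in("top",):
    im=robot.snapshot(n);cv2.imwrite("pics/t3.png",im[:,:,::-1])
    for b in blobs(mask(im,*COP)):
        if b[0][0]<430 and b[0][1]>160:print(b[0].round(1),b[1],*rect(plane(T,b[2],.02)))
```

```text
t 8.0 pos [464.6 320.8 149.3] rpy [180.    0.  170.3] j6 -0.9 w 0.0707 ff 0.0
shift units [-0.841 -5.688  0.193] turn 2.119
[392.9 285.4] 270.5 [ 447.2 -254.5] [69.1 39.2] 80.2
[158.3 280.9] 61.0 [455.5 307.9] [18.7 23.7] 79.6
[333.6 281.9] 112.5 [ 453.  -113.6] [27.2 39.3] 45.1
[338.9 231.8] 97.5 [ 578.5 -125.6] [24.6 43.8] 65.9
```

Call:
{"method": "move_arm", "body": {"motion": [0, 0, 0, -0.028, -0.19, 0, 0.75, 0, 0, 0, -0.053, -0.355, 0, 0.75, 0, 0, 0, -0.053, -0.355, 0, 0.75, 0, 0, 0, -0.053, -0.355, 0, 0.75, 0, 0, 0, -0.053, -0.355, 0, 0.75, 0, 0, 0, -0.053, -0.355, 0, 0.75, 0, 0, 0, -0.053, -0.355, 0, 0.75, 0, 0, 0, -0.053, -0.355, 0, 0.75, 0, 0, 0, -0.053, -0.355, 0, 0.75, 0, 0, 0, -0.053, -0.355, 0, 0.75, 0, 0, 0, -0.053, -0.355, 0, 0.75, 0, 0, 0, -0.053, -0.355, 0, 0.75]}}

```text
time: 9.0
tool_pos: [0.4559, -0.0948, 0.1478]
ee_rot: [-3.141, 0.002, 2.973]
wrist_force: [0.4, -1.1, 0.7]
width: 0.0701
finger_force: 0.0
```

Call:
{"method": "move_arm", "body": {"motion": [0, 0, 0, -0.053, -0.355, 0, 0.75, 0, 0, 0, -0.053, -0.355, 0, 0.75, 0, 0, 0, -0.053, -0.355, 0, 0.75, 0, 0, 0, -0.053, -0.355, 0, 0.75, 0, 0, 0, -0.028, -0.18, 0, 0.75, 0, 0, 0.15, 0, 0, 0, 0.75, 0, 0, 0.15, 0, 0, 0, 0.75, 0, 0, 0.15, 0, 0, 0, 0.75, 0, 0, 0.15, 0, 0, 0, 0.75, 0, 0, 0.15, 0, 0, 0, 0.75, 0, 0, 0.15, 0, 0, 0, 0.75, 0, 0, 0.15, 0, 0, 0, 0.75]}}

```text
time: 10.0
tool_pos: [0.453, -0.2549, 0.1476]
ee_rot: [3.141, 0.001, 2.142]
wrist_force: [-0.4, 0.1, -0.3]
width: 0.0708
finger_force: 0.0
```

Call:
{"method": "move_arm", "body": {"motion": [0, 0, 0.15, 0, 0, 0, 0.75, 0, 0, 0.15, 0, 0, 0, 0.75, 0, 0, 0.15, 0, 0, 0, 0.75, 0, 0, 0.15, 0, 0, 0, 0.75, 0, 0, 0.15, 0, 0, 0, 0.75, 0, 0, 0.15, 0, 0, 0, 0.75, 0, 0, 0.15, 0, 0, 0, 0.75, 0, 0, 0, 0, 0, 0, 0.75, 0, 0, 0, 0, 0, 0, 0.75]}}

```text
time: 10.75
tool_pos: [0.453, -0.2549, 0.1474]
ee_rot: [3.141, 0.0, 1.327]
wrist_force: [0.5, -0.5, -0.8]
width: 0.0706
finger_force: 0.0
```

Run:
```python
from h import *
go(452,-254,6,75)
C=cam("wrist");im=robot.snapshot("wrist");cv2.imwrite("pics/w4.png",im[:,:,::-1])
for b in blobs(mask(im,*COP),300): print(b[0].round(1),b[1],*rect(plane(C,b[2],.013)))
T=cam("top");S=cam("side");s=robot.snapshot("side")
t=robot.snapshot("top");cv2.imwrite("pics/cad4.png",np.vstack([cv2.resize(t[180:330,100:270,::-1],None,fx=2,fy=2),cv2.resize(s[90:220,170:340,::-1],(340,260))]))
for X,m,z in((T,t,.022),(S,s,.022)):
  for b in blobs(mask(m,*COP)):
    p=plane(X,b[2],z)
    if .2<p[:,1].mean()<.4 and p[:,0].mean()<.6: print("tee",*rect(p))
```

```text
t 10.8 pos [ 453.  -254.9  147.4] rpy [180.   0.  76.] j6 -0.38 w 0.0706 ff 0.0
shift units [ 0.006 -0.012  1.414] turn 0.022
[314.7 230. ] 2000.5 [ 457.7 -256.2] [53.  55.6] 33.2
[281.3  63.2] 1344.0 [ 457.5 -112.7] [30.  43.4] 46.7
[432.9  40.6] 1371.0 [ 586.2 -120.1] [39.1 35.3] 20.6
tee [458.1 319.6] [44.1 63.9] 79.1
```

View pics/w4.png

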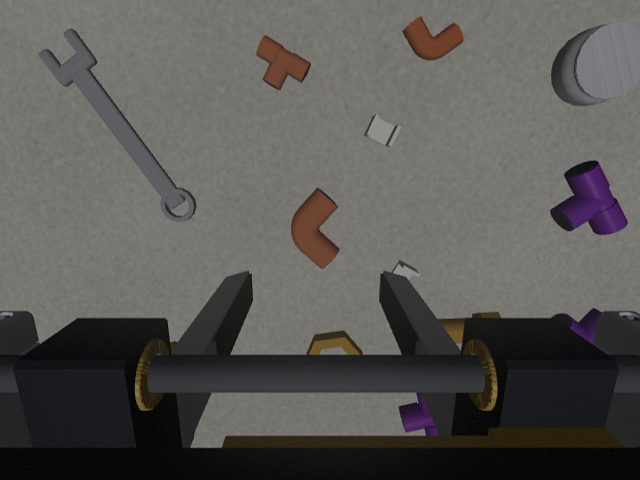

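View pics/cad4.png

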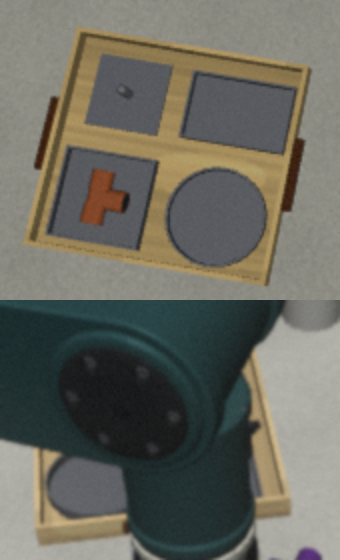

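The tee lies flat and central in the square tub. In the wrist view the large elbow is centred at (315,230), with its crook toward the right-hand finger, clear of the white block at (403,270). I descend on it.

Call:
{"method": "move_arm", "body": {"motion": [0, 0, -0.03, 0, 0, 0.2, 0.75, 0, 0, 0, 0, 0, 0.2, 0.75, 0, 0, 0, 0, 0, 0.2, 0.75, 0, 0, 0, 0, 0, 0.2, 0.75, 0, 0, 0, 0, 0, 0.2, 0.75, 0, 0, 0, 0, 0, 0.15, 0.75, 0, 0, 0, 0, 0, 0.1, 0.75, 0, 0, 0, 0, 0, 0.09, 0.75, 0, 0, 0, 0, 0, 0.05, 0.75, 0, 0, 0, 0, 0, 0.03, 0.75, 0, 0, 0, 0, 0, 0, 0.75, 0, 0, 0, 0, 0, 0, 0.4]}}

```text
time: 11.9
tool_pos: [0.4535, -0.2552, 0.0057]
ee_rot: [3.14, 0.001, 1.347]
wrist_force: [-0.3, -0.7, -0.2]
width: 0.067
finger_force: 0.0
```

Call:
{"method": "move_arm", "body": {"motion": [0, 0, 0, 0, 0, 0, 0, 0, 0, 0, 0, 0, 0, 0, 0, 0, 0, 0, 0, 0, 0, 0, 0, 0, 0, 0, 0, 0, 0, 0, 0, 0, 0, 0, 0, 0, 0, 0, 0, 0, 0, 0, 0, 0, 0, 0, 0, 0, 0]}}

```text
time: 12.48
tool_pos: [0.4527, -0.2547, 0.0051]
ee_rot: [-3.141, -0.0, 1.347]
wrist_force: [-2.0, 1.1, 3.2]
width: 0.0306
finger_force: 30.8
```

Call:
{"method": "move_arm", "body": {"motion": [0, 0, 0, 0, 0, -0.1, 0, 0, 0, 0, 0, 0, -0.25, 0, 0, 0, 0, 0, 0, -0.25, 0, 0, 0, 0, 0, 0, -0.25, 0, 0, 0, 0, 0, 0, -0.2, 0, 0, 0, 0, 0.15, -0.04, 0, 0, 0, 0, 0, 0.307, -0.08, 0, 0, 0, 0, 0, 0.307, -0.08, 0, 0, 0, 0, 0, 0.307, -0.08, 0, 0, 0, 0, 0, 0.307, -0.08, 0, 0, 0, 0, 0, 0.307, -0.08, 0, 0, 0, 0, 0, 0.307, -0.08, 0, 0]}}

```text
time: 13.48
tool_pos: [0.4451, -0.0465, 0.1086]
ee_rot: [-3.14, -0.001, 1.347]
wrist_force: [0.6, 0.1, 0.1]
width: 0.0305
finger_force: 31.1
```

Call:
{"method": "move_arm", "body": {"motion": [0, 0, 0, 0.307, -0.08, 0, 0, 0, 0, 0, 0.307, -0.08, 0, 0, 0, 0, 0, 0.307, -0.08, 0, 0, 0, 0, 0, 0.307, -0.08, 0, 0, 0, 0, 0, 0.307, -0.08, 0, 0, 0, 0, 0, 0.307, -0.08, 0, 0, 0, 0, 0, 0.307, -0.08, 0, 0, 0, 0, 0, 0.15, -0.04, 0, 0, 0, 0, 0, 0, 0, 0, 0, 0, 0, 0, 0, 0, 0, 0]}}

```text
time: 14.32
tool_pos: [0.4375, 0.1892, 0.1087]
ee_rot: [-3.14, 0.001, 1.35]
wrist_force: [0.2, -0.2, -0.7]
width: 0.0306
finger_force: 31.1
```

Run:
```python
from h import *
go(439,189.5,15,77)
im=robot.snapshot("wrist");cv2.imwrite("pics/w5.png",im[:,:,::-1])
C=cam("wrist");print(proj(C,[.439,.1895,.009]).round())
```

```text
t 14.3 pos [437.5 189.2 108.7] rpy [-1.799e+02  1.000e-01  7.730e+01] j6 0.51 w 0.0306 ff 31.1
shift units [0.006 0.014 0.937] turn 0.008
[317. 238.]
```

View pics/w5.png

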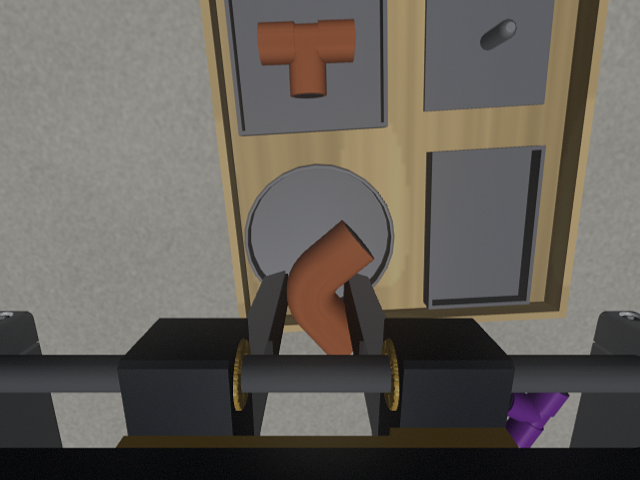

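The wrist view shows the elbow held across the bend, and the round tub centred at about (320,237) as predicted. I lower it.

Call:
{"method": "move_arm", "body": {"motion": [0, 0, 0, 0, 0.01, 0.1, 0, 0, 0, 0, 0, 0, 0.2, 0, 0, 0, 0, 0, 0, 0.2, 0, 0, 0, 0, 0, 0, 0.15, 0, 0, 0, 0, 0, 0, 0.12, 0, 0, 0, 0, 0, 0, 0.08, 0, 0, 0, 0, 0, 0, 0.05, 0, 0, 0, 0, 0, 0, 0.035, 0, 0, 0, 0, 0, 0, 0, 0, 0, 0, 0, 0, 0, 0, 0, 0, 0, 0, 0, 0, 0, 0.5, 0, 0, 0, 0, 0, 0, 0.5]}}

```text
time: 15.37
tool_pos: [0.4407, 0.1884, 0.0175]
ee_rot: [3.14, -0.001, 1.347]
wrist_force: [0.7, -0.2, 0.9]
width: 0.0407
finger_force: 0.0
```

Call:
{"method": "move_arm", "body": {"motion": [0, 0, 0, 0, 0, 0, 0.5, 0, 0, 0, 0, 0, 0, 0.5, 0, 0, 0, 0, 0, -0.1, 0.5, 0, 0, 0, 0, 0, -0.3, 0.6, 0, 0, 0, 0, 0, -0.3, 0.6, 0, 0, 0, 0, 0, -0.3, 0.6, 0, 0, 0, 0, 0, -0.3, 0.6, 0, 0, 0, 0, 0, 0, 0.6]}}

```text
time: 16.03
tool_pos: [0.4438, 0.1895, 0.1548]
ee_rot: [3.129, -0.007, 1.347]
wrist_force: [1.0, 0.5, 0.3]
width: 0.0566
finger_force: 0.0
```

Run:
```python
from h import *
go(562,-390.5,130,78.6)
```

```text
t 16.0 pos [443.8 189.5 154.8] rpy [179.3  -0.4  77.2] j6 0.51 w 0.0566 ff 0.0
shift units [-5.394  2.438  0.248] turn -0.031
```

Run:
```python
from h import *
go(562,-390.5,130,78.6)
im=robot.snapshot("wrist");cv2.imwrite("pics/w6.png",im[:,:,::-1])
```

```text
t 16.0 pos [443.8 189.5 154.8] rpy [179.3  -0.4  77.2] j6 0.51 w 0.0566 ff 0.0
shift units [-5.394  2.438  0.248] turn -0.031
```

View pics/w6.png

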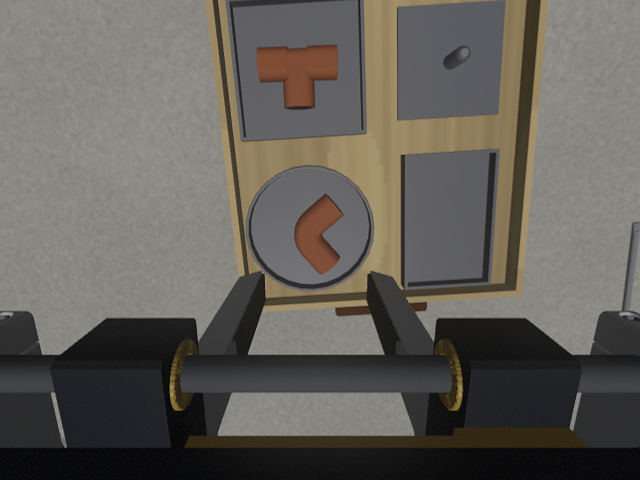

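The elbow lies flat in the round tub at (318,235). Next is the connector.

Call:
{"method": "move_arm", "body": {"motion": [0, 0, 0, -0.158, 0.072, 0, 0.6, 0, 0, 0, -0.317, 0.143, 0, 0.6, 0, 0, 0, -0.317, 0.143, 0, 0.6, 0, 0, 0, -0.317, 0.143, 0, 0.6, 0, 0, 0, -0.317, 0.143, 0, 0.6, 0, 0, 0, -0.317, 0.143, 0, 0.6, 0, 0, 0, -0.317, 0.143, 0, 0.6, 0, 0, 0, -0.317, 0.143, 0, 0.6, 0, 0, 0, -0.317, 0.143, 0, 0.6, 0, 0, 0, -0.317, 0.143, 0, 0.6, 0, 0, 0, -0.317, 0.143, 0, 0.6, 0, 0, 0, -0.317, 0.143, 0, 0.6]}}

```text
time: 17.08
tool_pos: [0.5188, -0.2051, 0.1452]
ee_rot: [-3.139, -0.001, 1.347]
wrist_force: [-0.1, 0.7, -0.0]
width: 0.0566
finger_force: 0.0
```

Call:
{"method": "move_arm", "body": {"motion": [0, 0, -0.03, -0.317, 0.143, 0, 0.6, 0, 0, 0, -0.317, 0.143, 0, 0.6, 0, 0, 0, -0.317, 0.143, 0, 0.6, 0, 0, 0, -0.317, 0.143, 0, 0.6, 0, 0, 0, -0.317, 0.143, 0, 0.6, 0, 0, 0, -0.158, 0.072, 0, 0.6, 0, 0, 0, 0, 0, 0, 0.6, 0, 0, 0, 0, 0, 0, 0.6, 0, 0, 0, 0, 0, 0, 0.6]}}

```text
time: 17.83
tool_pos: [0.5608, -0.3891, 0.1455]
ee_rot: [-3.14, -0.002, 1.371]
wrist_force: [-1.0, -0.4, -0.2]
width: 0.0563
finger_force: 0.0
```

Run:
```python
from h import *
go(562,-390.5,6,78.6)
C=cam("wrist");im=robot.snapshot("wrist");cv2.imwrite("pics/w7.png",im[:,:,::-1])
for b in blobs(mask(im,*BRASS),300): print(b[0].round(1),b[1],*rect(plane(C,b[2],.016)))
```

```text
t 17.8 pos [ 560.8 -389.1  145.5] rpy [-1.799e+02 -1.000e-01  7.860e+01] j6 -0.49 w 0.0563 ff 0.0
shift units [-0.011  0.015  1.395] turn -0.001
[ 13.2 277.8] 318.5 [ 271.7 -371.8] [48.4 14.8] 22.0
[189.5 261.1] 2604.5 [ 438.8 -393.2] [53.5 60.1] 24.8
[317.9 232.6] 2160.0 [ 561.8 -390.7] [27.3 87.7] 78.6
```

View pics/w7.png

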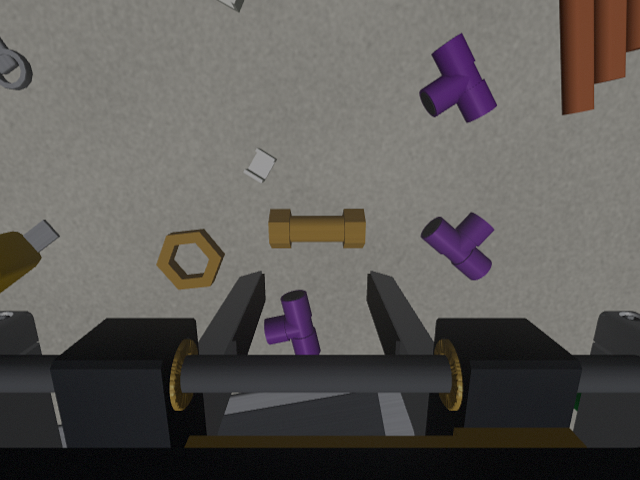

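The connector lies horizontally at (318,230), so its axis runs along the closing direction. It needs a quarter turn of the tool before I descend.

Call:
{"method": "move_arm", "body": {"motion": [0, 0, 0.15, -0.01, 0.015, 0, 0.5, 0, 0, 0.15, 0, 0, 0, 0.5, 0, 0, 0.15, 0, 0, 0, 0.5, 0, 0, 0.15, 0, 0, 0, 0.5, 0, 0, 0.15, 0, 0, 0, 0.5, 0, 0, 0.15, 0, 0, 0, 0.5, 0, 0, 0.15, 0, 0, 0, 0.5, 0, 0, 0.15, 0, 0, 0, 0.5, 0, 0, 0.15, 0, 0, 0, 0.5, 0, 0, 0.15, 0, 0, 0, 0.5, 0, 0, 0.15, 0, 0, 0, 0.5, 0, 0, 0.15, 0, 0, 0, 0.5]}}

```text
time: 18.88
tool_pos: [0.5626, -0.3897, 0.1471]
ee_rot: [3.142, -0.0, -0.047]
wrist_force: [-0.6, 0.5, 0.5]
width: 0.0468
finger_force: 0.0
```

Call:
{"method": "move_arm", "body": {"motion": [0, 0, 0.1, 0, 0, 0.1, 0.5, 0, 0, 0.1, 0, 0, 0.15, 0.5, 0, 0, 0, 0, 0, 0.2, 0.5, 0, 0, 0, 0, 0, 0.2, 0.5, 0, 0, 0, 0, 0, 0.15, 0.5, 0, 0, 0, 0, 0, 0, 0.5, 0, 0, 0, 0, 0, 0, 0.5]}}

```text
time: 19.47
tool_pos: [0.562, -0.3898, 0.0658]
ee_rot: [-3.14, 0.002, -0.199]
wrist_force: [0.6, -0.1, 0.1]
width: 0.0469
finger_force: 0.0
```

Run:
```python
from h import *
go(562,-390.5,6,-11.4)
```

```text
t 19.5 pos [ 562.  -389.8   65.8] rpy [-1.799e+02  1.000e-01 -1.140e+01] j6 1.08 w 0.0469 ff 0.0
shift units [0.001 0.007 0.598] turn 0.0
```

Call:
{"method": "move_arm", "body": {"motion": [0, 0, 0, 0, 0.01, 0.15, 0.5, 0, 0, 0, 0, 0, 0.15, 0.5, 0, 0, 0, 0, 0, 0.12, 0.5, 0, 0, 0, 0, 0, 0.08, 0.5, 0, 0, 0, 0, 0, 0.06, 0.5, 0, 0, 0, 0, 0, 0.03, 0.5, 0, 0, 0, 0, 0, 0, 0.5, 0, 0, 0, 0, 0, 0, 0.2, 0, 0, 0, 0, 0, 0, 0, 0, 0, 0, 0, 0, 0, 0, 0, 0, 0, 0, 0, 0, 0, 0, 0, 0, 0, 0, 0, 0]}}

```text
time: 20.47
tool_pos: [0.5627, -0.3924, 0.0083]
ee_rot: [-3.141, -0.001, -0.2]
wrist_force: [-0.3, 2.4, 1.4]
width: 0.023
finger_force: 30.0
```

Call:
{"method": "move_arm", "body": {"motion": [0, 0, 0, 0, 0, 0, 0, 0, 0, 0, 0, 0, -0.1, 0, 0, 0, 0, 0, 0, -0.25, 0, 0, 0, 0, 0, 0, -0.25, 0, 0, 0, 0, 0, 0, -0.25, 0, 0, 0, 0, 0, 0, -0.25, 0, 0, 0, 0, 0, 0, 0, 0]}}

```text
time: 21.05
tool_pos: [0.5646, -0.3953, 0.125]
ee_rot: [3.135, -0.01, -0.2]
wrist_force: [0.6, 0.3, 0.1]
width: 0.0234
finger_force: 30.0
```

Run:
```python
from h import *
go(567.5,169,17,80.4)
```

```text
t 21.1 pos [ 564.6 -395.3  125. ] rpy [179.6  -0.6 -11.5] j6 1.08 w 0.0234 ff 30.0
shift units [-1.095 -5.536  1.08 ] turn -2.042
```

Call:
{"method": "move_arm", "body": {"motion": [0, 0, 0, -0.034, -0.173, 0, 0, 0, 0, 0, -0.068, -0.346, 0, 0, 0, 0, 0, -0.068, -0.346, 0, 0, 0, 0, 0, -0.068, -0.346, 0, 0, 0, 0, 0, -0.068, -0.346, 0, 0, 0, 0, 0, -0.068, -0.346, 0, 0, 0, 0, 0, -0.068, -0.346, 0, 0, 0, 0, 0, -0.068, -0.346, 0, 0, 0, 0, 0, -0.068, -0.346, 0, 0, 0, 0, 0, -0.068, -0.346, 0, 0, 0, 0, 0, -0.068, -0.346, 0, 0, 0, 0, 0, -0.068, -0.346, 0, 0]}}

```text
time: 22.05
tool_pos: [0.5636, 0.0142, 0.1158]
ee_rot: [3.141, 0.002, -0.201]
wrist_force: [1.1, 0.1, -1.6]
width: 0.0231
finger_force: 30.0
```

Call:
{"method": "move_arm", "body": {"motion": [0, 0, 0, -0.068, -0.346, 0, 0, 0, 0, 0, -0.068, -0.346, 0, 0, 0, 0, 0, -0.068, -0.346, 0, 0, 0, 0, 0, -0.068, -0.346, 0, 0, 0, 0, 0, -0.034, -0.173, 0, 0, 0, 0, -0.14, 0, 0, 0, 0, 0, 0, -0.14, 0, 0, 0, 0, 0, 0, -0.14, 0, 0, 0, 0, 0, 0, -0.14, 0, 0, 0, 0, 0, 0, -0.14, 0, 0, 0, 0, 0, 0, -0.14, 0, 0, 0, 0, 0, 0, -0.14, 0, 0, 0, 0]}}

```text
time: 23.05
tool_pos: [0.5649, 0.171, 0.1155]
ee_rot: [-3.141, 0.003, 0.575]
wrist_force: [0.2, -0.2, -1.9]
width: 0.0231
finger_force: 30.0
```

Call:
{"method": "move_arm", "body": {"motion": [0, 0, -0.14, 0, 0, 0, 0, 0, 0, -0.14, 0, 0, 0, 0, 0, 0, -0.14, 0, 0, 0, 0, 0, 0, -0.14, 0, 0, 0, 0, 0, 0, -0.14, 0, 0, 0, 0, 0, 0, -0.14, 0, 0, 0, 0, 0, 0, -0.14, 0, 0, 0, 0, 0, 0, -0.08, 0, 0, 0, 0, 0, 0, 0, 0, 0, 0, 0, 0, 0, 0, 0, 0, 0, 0]}}

```text
time: 23.88
tool_pos: [0.565, 0.1712, 0.116]
ee_rot: [-3.14, 0.001, 1.4]
wrist_force: [-1.3, 0.6, -1.8]
width: 0.0234
finger_force: 30.0
```

Run:
```python
from h import *
go(567.5,169,18,80.4)
im=robot.snapshot("wrist");cv2.imwrite("pics/w8.png",im[:,:,::-1])
```

```text
t 23.9 pos [565.  171.2 116. ] rpy [-1.799e+02  1.000e-01  8.020e+01] j6 0.37 w 0.0234 ff 30.0
shift units [-0.017  0.028  0.98 ] turn -0.004
```

View pics/w8.png

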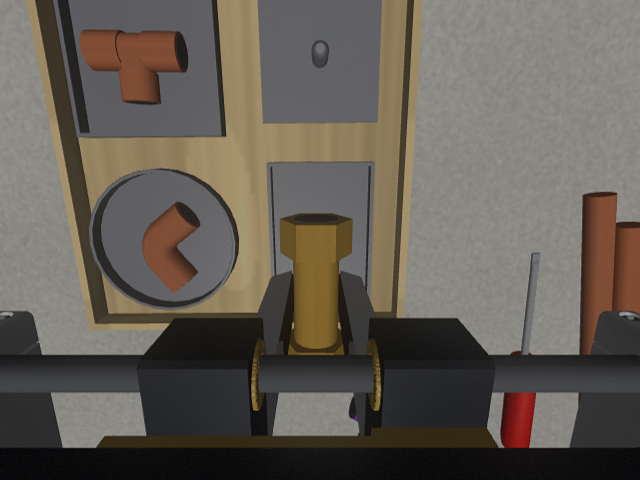

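The connector is held level along the long tub, and the tub spans columns 270-373. I lower it.

Call:
{"method": "move_arm", "body": {"motion": [0, 0, 0, -0.02, 0.025, 0.1, 0, 0, 0, 0, 0, 0, 0.2, 0, 0, 0, 0, 0, 0, 0.2, 0, 0, 0, 0, 0, 0, 0.15, 0, 0, 0, 0, 0, 0, 0.12, 0, 0, 0, 0, 0, 0, 0.1, 0, 0, 0, 0, 0, 0, 0.07, 0, 0, 0, 0, 0, 0, 0.035, 0, 0, 0, 0, 0, 0, 0, 0, 0, 0, 0, 0, 0, 0, 0, 0, 0, 0, 0, 0, 0, 0.4, 0, 0, 0, 0, 0, 0, 0.4]}}

```text
time: 24.93
tool_pos: [0.569, 0.1694, 0.0216]
ee_rot: [3.139, -0.001, 1.402]
wrist_force: [0.1, 0.6, 0.4]
width: 0.0333
finger_force: 0.0
```

Call:
{"method": "move_arm", "body": {"motion": [0, 0, 0, 0, 0, 0, 0.4, 0, 0, 0, 0, 0, 0, 0.4, 0, 0, 0, 0, 0, -0.1, 0.4, 0, 0, 0, 0, 0, -0.25, 0.75, 0, 0, 0, 0, 0, -0.25, 0.75, 0, 0, 0, 0, 0, -0.25, 0.75, 0, 0, 0, 0, 0, -0.25, 0.75, 0, 0, 0, 0, 0, -0.2, 0.75, 0, 0, 0, 0, 0, 0, 0.75]}}

```text
time: 25.68
tool_pos: [0.5708, 0.1698, 0.157]
ee_rot: [3.131, -0.004, 1.402]
wrist_force: [0.5, -0.5, 0.5]
width: 0.0701
finger_force: 0.0
```

Run:
```python
from h import *
go(436.5,-394.5,150,55)
im=robot.snapshot("wrist");cv2.imwrite("pics/w9.png",im[:,:,::-1])
C=cam("wrist")
for b in blobs(mask(im,*BRASS),1500): print(b[0].round(1),b[1],*rect(plane(C,b[2],.025)))
```

```text
t 25.7 pos [570.8 169.8 157. ] rpy [179.4  -0.2  80.3] j6 0.36 w 0.0701 ff 0.0
shift units [-5.789 -0.377  0.07 ] turn 0.563
[312.7 238.1] 2696.0 [566.3 162.9] [88.2 35.1] 80.2
```

View pics/w9.png

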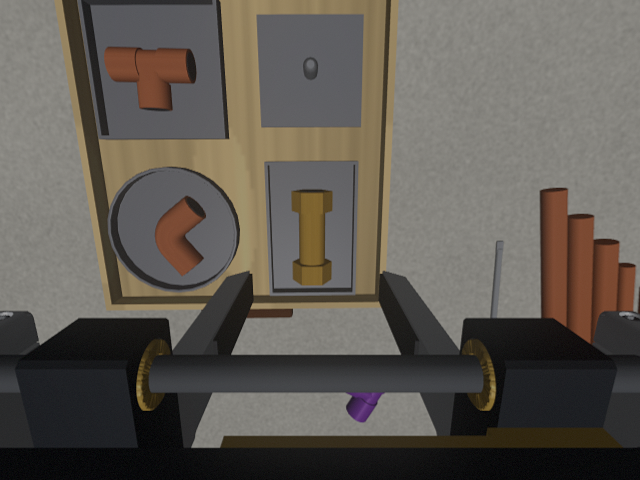

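The connector lies flat in the long tub at (312,238). Last is the nut.

Call:
{"method": "move_arm", "body": {"motion": [0, 0, 0, -0.18, -0.012, 0, 0.75, 0, 0, 0, -0.362, -0.024, 0, 0.75, 0, 0, 0, -0.362, -0.024, 0, 0.75, 0, 0, 0, -0.362, -0.024, 0, 0.75, 0, 0, 0, -0.362, -0.024, 0, 0.75, 0, 0, 0, -0.362, -0.024, 0, 0.75, 0, 0, 0, -0.362, -0.024, 0, 0.75, 0, 0, 0, -0.362, -0.024, 0, 0.75, 0, 0, 0, -0.362, -0.024, 0, 0.75, 0, 0, 0, -0.362, -0.024, 0, 0.75, 0, 0, 0, -0.362, -0.024, 0, 0.75, 0, 0, 0, -0.362, -0.024, 0, 0.75]}}

```text
time: 26.73
tool_pos: [0.469, -0.2375, 0.148]
ee_rot: [-3.139, -0.001, 1.402]
wrist_force: [0.2, -0.3, -0.3]
width: 0.071
finger_force: 0.0
```

Call:
{"method": "move_arm", "body": {"motion": [0, 0, 0, -0.362, -0.024, 0, 0.75, 0, 0, 0, -0.362, -0.024, 0, 0.75, 0, 0, 0, -0.362, -0.024, 0, 0.75, 0, 0, 0, -0.362, -0.024, 0, 0.75, 0, 0, 0, -0.18, -0.012, 0, 0.75, 0, 0, 0.14, 0, 0, 0, 0.75, 0, 0, 0.14, 0, 0, 0, 0.75, 0, 0, 0.14, 0, 0, 0, 0.75, 0, 0, 0.14, 0, 0, 0, 0.75, 0, 0, 0, 0, 0, 0, 0.75, 0, 0, 0, 0, 0, 0, 0.75, 0, 0, 0, 0, 0, 0, 0.75]}}

```text
time: 27.73
tool_pos: [0.4324, -0.3947, 0.1489]
ee_rot: [-3.14, -0.0, 0.965]
wrist_force: [0.7, -0.8, -0.6]
width: 0.0704
finger_force: 0.0
```

Run:
```python
from h import *
go(437,-394,5,55)
C=cam("wrist");im=robot.snapshot("wrist")
for b in blobs(mask(im,*BRASS),800): 
    P=plane(C,b[2],.012);print(b[0].round(1),b[1],*rect(P),plane(C,[b[0]],.012).round(4))
```

```text
t 27.7 pos [ 432.4 -394.7  148.9] rpy [-179.9   -0.    55.3] j6 -0.23 w 0.0704 ff 0.0
shift units [0.032 0.034 1.439] turn 0.006
[147.9 293.6] 1774.0 [ 254.6 -358.7] [75.1 50.5] 22.6 [[ 0.2602 -0.3532  0.012 ]]
[319.8 226.2] 2735.5 [ 437.4 -394.1] [61.1 53. ] 56.5 [[ 0.4377 -0.3937  0.012 ]]
```

Call:
{"method": "move_arm", "body": {"motion": [0, 0, 0, 0.03, 0.035, 0.15, 0.75, 0, 0, 0, 0, 0, 0.2, 0.75, 0, 0, 0, 0, 0, 0.2, 0.75, 0, 0, 0, 0, 0, 0.2, 0.75, 0, 0, 0, 0, 0, 0.2, 0.75, 0, 0, 0, 0, 0, 0.18, 0.75, 0, 0, 0, 0, 0, 0.12, 0.75, 0, 0, 0, 0, 0, 0.1, 0.75, 0, 0, 0, 0, 0, 0.06, 0.75, 0, 0, 0, 0, 0, 0.03, 0.75, 0, 0, 0, 0, 0, 0, 0.75, 0, 0, 0, 0, 0, 0, 0.5]}}

```text
time: 28.78
tool_pos: [0.4377, -0.3952, 0.0069]
ee_rot: [3.14, 0.0, 0.962]
wrist_force: [-0.7, 0.1, 0.2]
width: 0.0665
finger_force: 0.0
```

Call:
{"method": "move_arm", "body": {"motion": [0, 0, 0, 0, 0, 0, 0, 0, 0, 0, 0, 0, 0, 0, 0, 0, 0, 0, 0, 0, 0, 0, 0, 0, 0, 0, 0, 0, 0, 0, 0, 0, 0, 0, 0, 0, 0, 0, 0, 0, 0, 0]}}

```text
time: 29.28
tool_pos: [0.4377, -0.3951, 0.007]
ee_rot: [3.14, 0.0, 0.962]
wrist_force: [-2.4, 0.2, 4.8]
width: 0.0533
finger_force: 30.0
```

Call:
{"method": "move_arm", "body": {"motion": [0, 0, 0, 0, 0, -0.1, 0, 0, 0, 0, 0, 0, -0.2, 0, 0, 0, 0, 0, 0, -0.25, 0, 0, 0, 0, 0, 0, -0.25, 0, 0, 0, 0, 0, 0, -0.25, 0, 0, 0, 0, 0, 0, -0.15, 0, 0, 0, 0, 0, 0, 0, 0, 0, 0, 0, 0, 0, 0, 0]}}

```text
time: 29.95
tool_pos: [0.4376, -0.3949, 0.1266]
ee_rot: [3.14, 0.0, 0.962]
wrist_force: [0.3, 0.4, -0.6]
width: 0.0539
finger_force: 30.0
```

Run:
```python
from h import *
go(590.5,306,50,55.3)
C=cam("wrist");im=robot.snapshot("wrist");cv2.imwrite("pics/w10.png",im[:,:,::-1])
for b in blobs(mask(im,*BRASS),1500):print(b[0].round(1),b[1])
```

```text
t 29.9 pos [ 437.6 -394.9  126.6] rpy [179.9   0.   55.1] j6 -0.22 w 0.0539 ff 30.0
shift units [ 6.625 -2.752  0.766] turn -0.004
[129. 304.] 1976.5
[316.5 285.5] 8120.0
```

Call:
{"method": "move_arm", "body": {"motion": [0, 0, 0, 0.166, -0.069, 0, 0, 0, 0, 0, 0.331, -0.138, 0, 0, 0, 0, 0, 0.331, -0.138, 0, 0, 0, 0, 0, 0.331, -0.138, 0, 0, 0, 0, 0, 0.331, -0.138, 0, 0, 0, 0, 0, 0.331, -0.138, 0, 0, 0, 0, 0, 0.331, -0.138, 0, 0, 0, 0, 0, 0.331, -0.138, 0, 0, 0, 0, 0, 0.331, -0.138, 0, 0, 0, 0, 0, 0.331, -0.138, 0, 0, 0, 0, 0, 0.331, -0.138, 0, 0, 0, 0, 0, 0.331, -0.138, 0, 0]}}

```text
time: 31.0
tool_pos: [0.5233, 0.0103, 0.1233]
ee_rot: [-3.138, 0.002, 0.962]
wrist_force: [1.0, -0.7, -0.4]
width: 0.0535
finger_force: 30.0
```

Call:
{"method": "move_arm", "body": {"motion": [0, 0, 0, 0.331, -0.138, 0, 0, 0, 0, 0, 0.331, -0.138, 0, 0, 0, 0, 0, 0.331, -0.138, 0, 0, 0, 0, 0, 0.331, -0.138, 0, 0, 0, 0, 0, 0.331, -0.138, 0, 0, 0, 0, 0, 0.331, -0.138, 0, 0, 0, 0, 0, 0.331, -0.138, 0, 0, 0, 0, 0, 0.331, -0.138, 0, 0, 0, 0, 0, 0.166, -0.069, 0, 0, 0, 0, 0, 0, 0, 0, 0, 0, 0, 0, 0, 0, 0, 0, 0, 0, 0, 0, 0, 0, 0]}}

```text
time: 32.0
tool_pos: [0.5884, 0.3052, 0.1239]
ee_rot: [-3.14, 0.004, 0.962]
wrist_force: [-0.3, -0.1, -1.1]
width: 0.0534
finger_force: 30.0
```

Run:
```python
from h import *
go(590.5,306,52,55.3)
C=cam("wrist");im=robot.snapshot("wrist");cv2.imwrite("pics/w11.png",im[:,:,::-1])
print(proj(C,[.5905,.306,.009]).round(),proj(C,[.5905,.306,.039]).round())
```

```text
t 32.0 pos [588.4 305.2 123.9] rpy [-179.9    0.2   55.1] j6 1.0 w 0.0534 ff 30.0
shift units [0.019 0.012 0.719] turn -0.004
[317. 233.] [317. 242.]
```

View pics/w11.png

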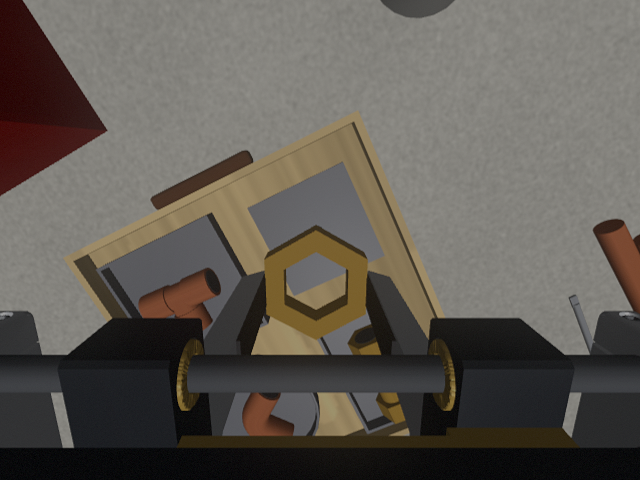

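The peg plate is centred at about (316,231) in the view, and I predicted (317,233). The nut is held level over it. I lower it over the peg.

Call:
{"method": "move_arm", "body": {"motion": [0, 0, 0, 0.02, 0.012, 0.1, 0, 0, 0, 0, 0, 0, 0.15, 0, 0, 0, 0, 0, 0, 0.15, 0, 0, 0, 0, 0, 0, 0.15, 0, 0, 0, 0, 0, 0, 0.1, 0, 0, 0, 0, 0, 0, 0.08, 0, 0, 0, 0, 0, 0, 0.07, 0, 0, 0, 0, 0, 0, 0.06, 0, 0, 0, 0, 0, 0, 0, 0, 0, 0, 0, 0, 0, 0, 0]}}

```text
time: 32.88
tool_pos: [0.5915, 0.3073, 0.04]
ee_rot: [3.141, -0.0, 0.962]
wrist_force: [-0.7, 0.2, -1.0]
width: 0.0538
finger_force: 30.0
```

Call:
{"method": "move_arm", "body": {"motion": [0, 0, 0, 0, 0, 0.08, 0, 0, 0, 0, 0, 0, 0.08, 0, 0, 0, 0, 0, 0, 0.05, 0, 0, 0, 0, 0, 0, 0.02, 0, 0, 0, 0, 0, 0, 0, 0, 0, 0, 0, 0, 0, 0, 0, 0, 0, 0, 0, 0, 0, 0.7, 0, 0, 0, 0, 0, 0, 0.7, 0, 0, 0, 0, 0, 0, 0.7, 0, 0, 0, 0, 0, 0, 0.7]}}

```text
time: 33.72
tool_pos: [0.5917, 0.3074, 0.0172]
ee_rot: [3.141, -0.0, 0.962]
wrist_force: [-0.5, 0.3, 0.3]
width: 0.0656
finger_force: 0.0
```

Call:
{"method": "move_arm", "body": {"motion": [0, 0, 0, 0, 0, -0.1, 0.7, 0, 0, 0, 0, 0, -0.2, 0.7, 0, 0, 0, 0, 0, -0.25, 0.7, 0, 0, 0, 0, 0, -0.25, 0.7, 0, 0, 0, 0, 0, -0.25, 0.7, 0, 0, 0, 0, 0, -0.25, 0.7, 0, 0, 0, -0.3, 0, -0.1, 0.7, 0, 0, 0, -0.3, 0, 0, 0.7, 0, 0, 0, -0.3, 0, 0, 0.7, 0, 0, 0, 0, 0, 0, 0.7]}}

```text
time: 34.55
tool_pos: [0.5374, 0.23, 0.158]
ee_rot: [3.141, 0.003, 0.96]
wrist_force: [0.2, -0.5, -0.1]
width: 0.066
finger_force: 0.0
```

Run:
```python
from h import *
im=robot.snapshot("wrist")[:,:,::-1];t=robot.snapshot("top")[:,:,::-1]
cv2.imwrite("pics/fin.png",np.hstack([cv2.resize(im[0:400],(400,250)),cv2.resize(t[170:330,100:356],(400,250))]))
T=cam("top")
for b in blobs(mask(t[:,:,::-1].copy(),*COP),50):
    if 180<b[0][1]<330:print(b[0].round(1))
```

```text
[209.2 286.2]
[333.5 281.8]
[339.  231.8]
```

View pics/fin.png

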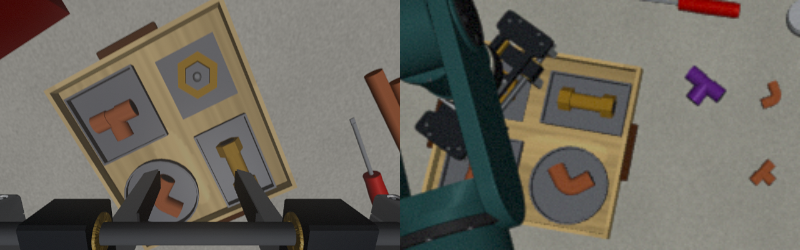

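All four fittings lie flat in their places, with the nut over the peg at (197,75) in the left half of the picture. The small tee and small elbow have not moved, at (333.5,281.8) and (339,231.8). I hand in the job.

```bash
python3 -c "
from bench import robot
print(robot.close_job())"
```

```text
the job is handed in; nothing more can be done
None
```

The tee, elbow, connector and nut were packed in that order, each flat in its own place with the nut down over the peg; the smaller tee and elbow lie where they were, and the job was handed in at about 35 s.

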